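# Hand-grind the back of a specimen mount on the sloping strip grinder

## Robot

A 7-joint arm with a two-finger parallel gripper is mounted at the origin on a cart in front of the work surface, level with it; the furniture and walls round the work are solid. World frame = base frame: x ahead of the robot, y to its left, z up, the work surface at z = 0. Lengths are in m, angles in rad, forces in N, time in s.
With the tool pointing down it reaches from about 0.425 to 0.925 m from the base axis. Payload 6.8 kg.
Tool frame: the origin (TCP) lies at the very end of the fingers, on their centre line; the grasp point (between the pads) lies 19 mm behind it; z points along the fingers, y is the line along which they close (so a half turn about z gives the same grasp; the last joint's range is limited). The gripper opens to 85 mm and grips with 20 to 120 N. Pads are 22 mm wide; open, the fingers measure 114 mm over their backs; the gripper's body (76 mm by 85 mm) begins 54 mm behind the grasp point. The pads swing forward as they close: fully open they stand 13 mm farther back than shut.
Start: joints at [1.127, 0.477, 0.022, 1.555, -0.011, 1.109, -0.083], TCP at [0.222, -0.637, 0.231] pointing down, gripper open.
Joint ranges: [-2.96, 2.96], [-0.34, 2.1], [-1.41, 1.46], [0.24, 2.44], [-1.37, 4.51], [0.17, 1.92], [-2.96, 2.96]. Speed limits (rad/s): [2.39, 2.39, 3.14, 3.14, 3.14, 3.14, 3.14].

## Interface

Orientations are given as [roll, pitch, yaw] about the fixed x, y, z axes, in that order (R = Rz(yaw) Ry(pitch) Rx(roll)).
In Python, from bench import ctrl gives the robot as it stands. The module is installed in compiled form; this text tells all that it offers.
- The arm moves only by the tool arm_command, never from a script. Its argument "deltas" is a list of rows, each a list of 7 numbers: the shift along the world's x, y, z in units of 60 cm (1.0 is 60 cm), then the turn, a rotation vector about the world's x, y, z in units of 0.15 rad (1.0 is 0.15 rad), then the opening, from -1 (shut) to 1 (fully open). In form: [[tx, ty, tz, rx, ry, rz, jaw], ...]. A call has exactly 10 rows; each row shifts and turns the commanded pose from where the row before left it; what a row does not reach is not made up. A row lasts 1/10 s, in which the tool goes at most 50 mm and 8.59 degrees, less where a joint would pass 70% of its speed; a pose out of reach is approached as far as the arm can. A call with a number of a shift or a turn outside -1 to 1 is refused whole. A call with a gripper value outside its range is refused whole. The fingers move at their own pace and stop on an object; the grip force is fixed at half the most. Time passes only in rows, so rows that do not move let the fingers close, or fill a call up. It gives the time, the measured TCP pose, the force, the opening and the grip force at its end, in the units of the state.
- ctrl.get_obs(): the state, without advancing time (a new reading comes with each control period).
- ctrl.get_image(name): name is "side" or "top" or "wrist"; returns the picture (384x512x3 uint8, red, green, blue); there is no depth.
- ctrl.calibration(name): a dict with "fx", "fy", "cx", "cy" (pixels), "eye" and "orientation" of the camera in the world. Camera axes: x right, y down, z forward; pixel columns grow to the right and rows downward; lengths in m; the calibration is good to about 2 mm. The wrist camera is an equidistant fisheye: a pixel r from the principal point sees the ray r / f radians off the axis. A picture is of the moment at which its call begins: read the wrist's pose just before it. calibration takes no time and is no camera call; for the wrist camera it gives the pose at the moment of the call.
- ctrl.sign_off(): hands the job in; it is judged then, once.
The state is a dict: "time_s": time; "joint_positions": joint angles; "qd": joint speeds; "joint_efforts": joint torques, N m; "tool_pos": TCP position; "ee_rot": TCP orientation; "force": force on the tool from outside, world axes, zero at the start; "torque": the same for the moment, N m; "gripper_width": finger opening in m; "grip_force": force on a finger pad.
Only numpy, scipy, OpenCV 4.12 (cv2) and the standard library are available. Lean on these libraries where they do the work, as an engineer would, in place of code of your own. Each camera call takes 0.05 s, during which the arm holds its last target. There are 200 camera calls.

## Task

Reset the strip grinder for its right-hand (fine) strip: unlock the clamp lever, slide the guide fence over until its pointer stands at the line for that strip, and lock the lever fully again. Then take the black resin mount from the oval glass tray, set its underside flat on the fine strip near the top with its rim close against (within a few millimetres of) the fence, and draw it down the slope along the fence to near the bottom, feeling for a steady pressure of about 10 newtons, without lifting it on the way or pressing hard, and keep it off the coarse strip. Put it back upright in the tray, let go, and leave the other things on the desk alone.

Things in the scene. Friction and masses are not known exactly. Their poses are not given: they have to be found in the camera images.
- grinder: strip grinder fixed on the desk: grey wedge-shaped housing, 250 x 184 mm, with a metal bed sloping down towards the robot at 22 degrees (front edge 35 mm high, back edge 135 mm). Origin: centre of its underside; x points from the low front to the high back, y to its left, z up. On the bed two dark grit strips lie side by side, coarse left, fine right; a steel rail crosses the bed above them.
- fine_strip: right-hand (fine) grit strip, rigid, 56 mm wide. Origin: middle of its place on the bed; x points up the slope (free from -96 to +96 mm), y left, z square out of the bed. Its face stands 0 to 5 mm out (z), by the backing fitted: feel for it. The clamp bars at its ends reach z = 8 mm, the lower bar's screws 17 mm. Moving the mount's centre from x = +60 to -42 mm clears both.
- coarse_strip: the left-hand (coarse) strip, same size and frame as the fine one, 74 mm to its left; its face is at z = 0
- fence_face (a point): point on the fence's guide face: the flat right-hand face of a steel bar, 10 x 10 mm, 190 mm long, that runs down the bed from the black carriage on the rail. The point lies at the level of the strips' origins, 17.5 mm up the slope from their middles; axes as the strips'. The bar stands 6.5 to 16.5 mm over that level. A mount touching it has its centre at y = -15 mm here.
- fence_pointer (a point): tip of the small steel pointer on the uphill side of the fence's carriage, in the plane of the guide face; axes as the strips'
- fence_mark (a point): right-hand one of two dark lines on the white index strip behind the rail (repeated on the rail and lower clamp bars): here the pointer must stand for the fine strip, within 4 mm. Axes as the strips'. The guide face then lies 2 mm inside the fine strip's left edge.
- fence (a joint): position of the guide fence along its rail, m: 0 at the far left, growing to the right (-y of the strips' frame), up to 0.100; it stands at the mark at 0.078. Unlocked it slides with about 5 N; locked it holds against about 40 N.
- lever (a joint): angle of the clamp lever on the fence's carriage, rad: 0 locked (arm points left along the rail), counts up counter-clockwise seen from above; below about 0.5 it clamps, 1.5 is fully open (arm points down the slope) and a stop. It stays where it is left and turns with 2 to 3 N at its knob. Held open against its stop, the knob may also be used to pull the fence to the right.
- lever_knob (a point): black upright grip on the end of the clamp lever's arm: round, 14 mm across, turning freely on its own axis, square to the bed, from 38 to 67 mm over the strips' origins, free all round above the arm (8 mm thick, top at 38 mm). This point is on the grip's axis, 55 mm over the strips' origins and 50 mm from the pivot. Its axes turn with the lever; z is square out of the bed.
- lever_pivot (a point): point on the clamp lever's pivot axis (square to the bed), at the same height over the bed as lever_knob; it moves with the fence
- mount: black round resin mount with a small metal specimen in its upper face, 30 mm across, 16 mm high, 30 g, alone in the oval glass tray. Origin: centre of its underside (the face to be ground); z up through the mount.
- tray: oval clear glass tray, 84 x 104 mm, fixed on the desk; its inside floor is 4 mm over the desk, its rim 12 mm. Origin: centre of its underside. Close behind it and right of the grinder stands a microscope (world x beyond 0.56 m, y from -0.09 to -0.40 m, taller than 0.5 m; its stage overhangs at 0.2 m): pass in front of it.
- petri_dish: shallow round glass dish, 70 mm across, 14 mm high; a bystander to be left alone
- oil_bottle: small dropper bottle, 26 mm across, 69 mm high; a bystander to be left alone
- tweezers: fine steel tweezers, 126 mm long, lying flat; a bystander to be left alone
- slide_box: small carton, 34 x 85 x 28 mm; a bystander to be left alone
- pen_1: slim pen, 145 mm long, lying flat; a bystander to be left alone
- sticky_notes: block of sticky notes, 76 x 77 x 14 mm; a bystander to be left alone

How it is judged:
By the outcome, as a careful person would: the job done as asked, in the order asked, and still so for the second after the job is handed in, with the robot touching nothing.
It also fails if it takes over 72 s, if anything falls off the work surface, if the arm or the gripper's body presses on something with over 40 N, if the wrist force passes 120 N, or if a joint passes its speed limit or range.

## Working session

There is one attempt and no reset: what is moved stays moved. The work goes in short steps, Python scripts to look and compute and a tool call to move; the robot and the scene stay as the last step left them, time stands still between calls to the robot, and variables do not carry over. Pictures are saved under pics/ and viewed, at most 10 in all, crops included, and the job is handed in when it is done.

Besides the shell and the picture viewer there is one more tool, called after "Call:" in YAML: its name, and indented under it one key for each argument. arm_command: Moves the arm, as the interface text tells. Shifts and turns lie within -1 to 1; 1 stands for 60 cm of shift or 0.15 rad of turn. Its arguments: {"type":"object","properties":{"deltas":{"type":"array","items":{"type":"array","items":{"type":"number"}}}},"required":["deltas"]}

```bash
mkdir -p pics
python3 - <<'E'
from bench import ctrl
import cv2,numpy as np
for n in ("side","top"):
    im=ctrl.get_image(n); np.save(f"pics/{n}.npy",im)
    cv2.imwrite(f"pics/{n}0.png",cv2.cvtColor(im,cv2.COLOR_RGB2BGR)); print(n,ctrl.calibration(n))
print(ctrl.get_obs())
E
```

```text
side {'fx': 460.9797441000831, 'fy': 460.9797441000831, 'cx': 254.04062808053644, 'cy': 193.0521401587711, 'eye': array([-0.49486403, -0.67166438,  0.91624967]), 'orientation': array([-2.14881589, -0.02633946, -1.0466533 ])}
top {'fx': 362.3180494992213, 'fy': 362.3180494992213, 'cx': 253.93088811623397, 'cy': 191.00279958165194, 'eye': array([ 0.46261403, -0.07862098,  1.46937964]), 'orientation': array([-3.06114504, -0.01862316, -1.59380549])}
{'time_s': 0.1, 'joint_positions': array([ 1.12693601,  0.47768111,  0.02237187,  1.55638444, -0.01148538,
        1.10930945, -0.08308524]), 'qd': array([-0.00064113, -0.00092707, -0.00069106, -0.00507376,  0.00109665,
       -0.00054045,  0.00021983]), 'joint_efforts': array([ 4.72288200e-03, -5.97763109e+01,  1.61384035e+00, -2.81955564e+01,
        1.28561578e-02,  5.03078161e-03,  4.52526353e-05]), 'tool_pos': array([ 0.22218854, -0.63679841,  0.23043442]), 'ee_rot': array([-3.13994531e+00,  1.45967977e-04,  3.35775462e-01]), 'force': array([ 0.3985882 , -0.23458188, -0.59996685]), 'torque': array([-0.02498963,  0.00068749, -0.00585131]), 'grip_force': 0.0, 'gripper_width': 0.08527710766795382}
```

View pics/top0.png

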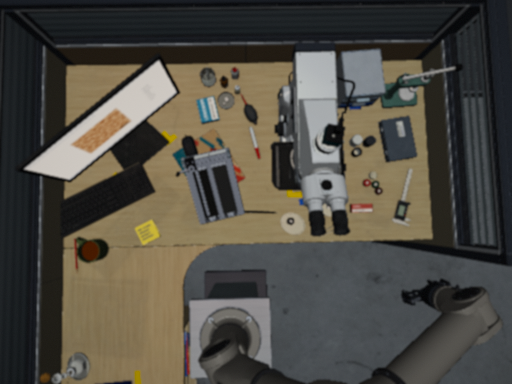

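View pics/side0.png

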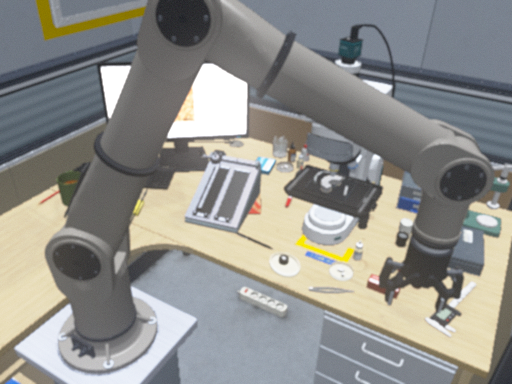

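The top view shows the grinder at about (215,185), slightly turned. The tray with the mount is at (292,222), with the microscope behind it. In the side view the grinder is at (225,190) and the tray at (285,264).

```bash
cat > h.py <<'E'
import numpy as np,cv2
from scipy.spatial.transform import Rotation as R
from bench import ctrl
CAL={n:ctrl.calibration(n) for n in ("side","top")}
def ray(c,u,v,fish=False):
    if isinstance(c,str): c=CAL[c]
    a=np.array([(u-c['cx'])/c['fx'],(v-c['cy'])/c['fy']])
    if fish:
        r=np.linalg.norm(a); d=np.array([*(a/r*np.sin(r)),np.cos(r)]) if r>1e-9 else np.array([0,0,1.])
    else: d=np.array([*a,1.])
    return np.array(c['eye']),R.from_euler('xyz',c['orientation']).apply(d/np.linalg.norm(d))
def onz(c,u,v,z,fish=False):
    e,d=ray(c,u,v,fish); return e+d*(z-e[2])/d[2]
def proj(c,p,fish=False):
    if isinstance(c,str): c=CAL[c]
    q=R.from_euler('xyz',c['orientation']).inv().apply(np.array(p)-c['eye'])
    if fish:
        t=np.arctan2(np.hypot(q[0],q[1]),q[2]); s=t/np.hypot(q[0],q[1]); return np.array([c['cx']+c['fx']*q[0]*s,c['cy']+c['fy']*q[1]*s])
    return np.array([c['cx']+c['fx']*q[0]/q[2],c['cy']+c['fy']*q[1]/q[2]])
E
python3 - <<'E'
from h import *
a=np.load('pics/top.npy')[130:240,170:320]; b=np.load('pics/side.npy')[145:285,180:310]
a=cv2.resize(a,(410,300),interpolation=cv2.INTER_CUBIC)   # x2.733,2.727
a=cv2.resize(np.load('pics/top.npy')[135:235,172:252],(480,600),interpolation=cv2.INTER_CUBIC)
b=cv2.resize(np.load('pics/side.npy')[145:245,180:270],(320,356),interpolation=cv2.INTER_CUBIC)
o=np.zeros((600,800,3),np.uint8); o[:,:480]=a; o[:356,480:]=b
c=cv2.resize(np.load('pics/top.npy')[205:240,275:320],(308,240),interpolation=cv2.INTER_CUBIC); o[360:,480:788]=c
cv2.imwrite('pics/c1.png',o[...,::-1])
E
```

```text
(no output)
```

View pics/c1.png

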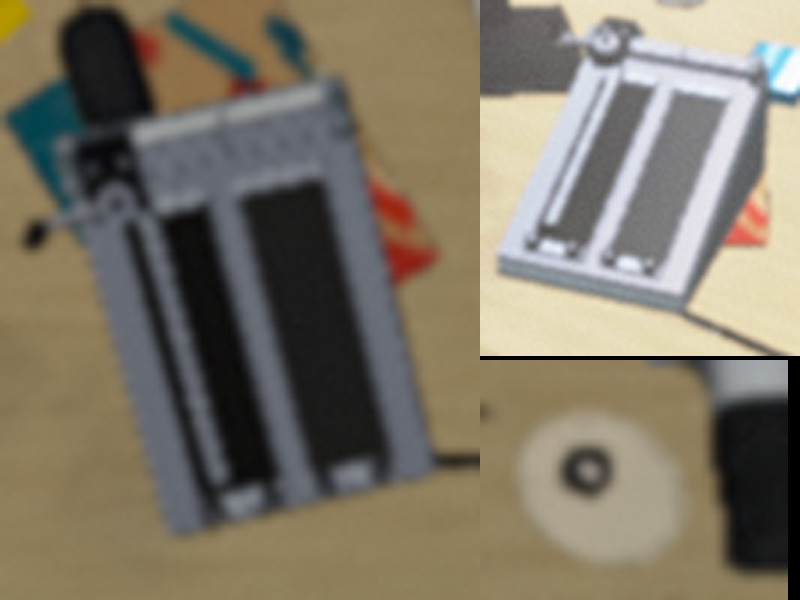

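The crop shows the fence at the far left, with the pivot at crop (117,203) and the knob at (35,235), so the lever points left. The fine strip is the greyer one on the right. The mount sits left of the tray's centre.

Run:
```python
from h import *
fl=onz('top',201.2,223.8,.035);fr=onz('top',244.5,213.7,.035);br=onz('top',229.5,148.3,.135);bl=onz('top',182.3,158.3,.135)
print(fl,fr,br,bl,np.linalg.norm(fl-fr),np.linalg.norm(br-fr),(fl+fr+br+bl)/4)
d=fr-fl;print('yaw',np.degrees(np.arctan2(d[0],-d[1])))
print('tray',onz('top',275+(605-480)/6.844,205+(485-360)/6.857,.008)); print('mount',onz('top',275+(587-480)/6.844,205+(470-360)/6.857,.02))
print('mount side',onz('side',284,260,.02))
print('pivot',onz('top',191.5,168.8,.16),'knob',onz('top',177.8,174.2,.15))
print(ctrl.calibration('wrist'))
```

```text
[0.45271509 0.10236714 0.035     ] [ 0.48849851 -0.06866592  0.035     ] [ 0.7311635  -0.01858676  0.135     ] [0.69697524 0.15690499 0.135     ] 0.17473625834858675 0.26719697142293364 [0.59233808 0.04300486 0.085     ]
yaw 11.81693171815267
tray [ 0.44624163 -0.26391491  0.008     ]
mount [ 0.45532069 -0.25214297  0.02      ]
mount side [ 0.44400362 -0.25724797  0.02      ]
pivot [0.65337758 0.11947452 0.16      ] knob [0.63595979 0.17105725 0.15      ]
{'fx': 297.3186396354542, 'fy': 297.3186396354542, 'cx': 255.96378409654545, 'cy': 195.497136256889, 'eye': array([ 0.30220116, -0.60897223,  0.3722629 ]), 'orientation': array([ 2.80722977e+00,  1.89892674e-03, -1.23410523e+00])}
```

Call:
arm_command:
  deltas:
    - [0.033, 0.056, 0.015, 0, 0, 0.95, 1]
    - [0.033, 0.056, 0.015, 0, 0, 0.95, 1]
    - [0.033, 0.056, 0.015, 0, 0, 0.95, 1]
    - [0.033, 0.056, 0.015, 0, 0, 0.95, 1]
    - [0.033, 0.056, 0.015, 0, 0, 0.95, 1]
    - [0.033, 0.056, 0.015, 0, 0, 0.95, 1]
    - [0.033, 0.056, 0.015, 0, 0, 0.95, 1]
    - [0.033, 0.056, 0.015, 0, 0, 0.95, 1]
    - [0.033, 0.056, 0.015, 0, 0, 0.95, 1]
    - [0.033, 0.056, 0.015, 0, 0, 0.95, 1]

```text
time_s: 1.1
tool_pos: [0.4207, -0.2997, 0.3214]
ee_rot: [-3.141, -0.0, 1.767]
force: [0.6, -0.3, 0.2]
gripper_width: 0.0854
grip_force: 0.0
```

Run:
```python
from h import *
c=ctrl.calibration('wrist'); im=ctrl.get_image('wrist'); np.savez('pics/w1.npz',im=im,c=np.array(c,dtype=object))
cv2.imwrite('pics/w1.png',im[...,::-1])
```

Call:
arm_command:
  deltas:
    - [0, 0.078, 0.016, 0.052, -0.251, 0, 1]
    - [0, 0.078, 0.016, 0.052, -0.251, 0, 1]
    - [0, 0.078, 0.016, 0.052, -0.251, 0, 1]
    - [0, 0.078, 0.016, 0.052, -0.251, 0, 1]
    - [0, 0.078, 0.016, 0.052, -0.251, 0, 1]
    - [0, 0.078, 0.016, 0.052, -0.251, 0, 1]
    - [0.067, 0, 0.016, 0.052, -0.251, 0, 1]
    - [0.067, 0, 0.016, 0.052, -0.251, 0, 1]
    - [0.067, 0, 0.016, 0.052, -0.251, 0, 1]
    - [0.067, 0, 0.016, 0.052, -0.251, 0, 1]

```text
time_s: 2.15
tool_pos: [0.5825, -0.0208, 0.4175]
ee_rot: [2.756, -0.005, 1.761]
force: [0.2, -0.5, -0.4]
gripper_width: 0.0854
grip_force: 0.0
```

Run:
```python
from h import *
c=ctrl.calibration('wrist'); im=ctrl.get_image('wrist'); np.savez('pics/w2.npz',im=im,c=np.array(c,dtype=object))
cv2.imwrite('pics/w2.png',im[...,::-1]); print(c)
a=cv2.resize(im,(512,384)); b=np.load('pics/w1.npz')['im']
o=np.zeros((600,800,3),np.uint8)
o[:]=cv2.resize(im,(800,600),interpolation=cv2.INTER_CUBIC); cv2.imwrite('pics/w2b.png',o[...,::-1])
```

```text
{'fx': 297.3186396354542, 'fy': 297.3186396354542, 'cx': 255.96378409654545, 'cy': 195.497136256889, 'eye': array([0.51371576, 0.05176871, 0.54934179]), 'orientation': array([ 2.81301756, -0.38615271,  0.1886713 ])}
```

View pics/w2b.png

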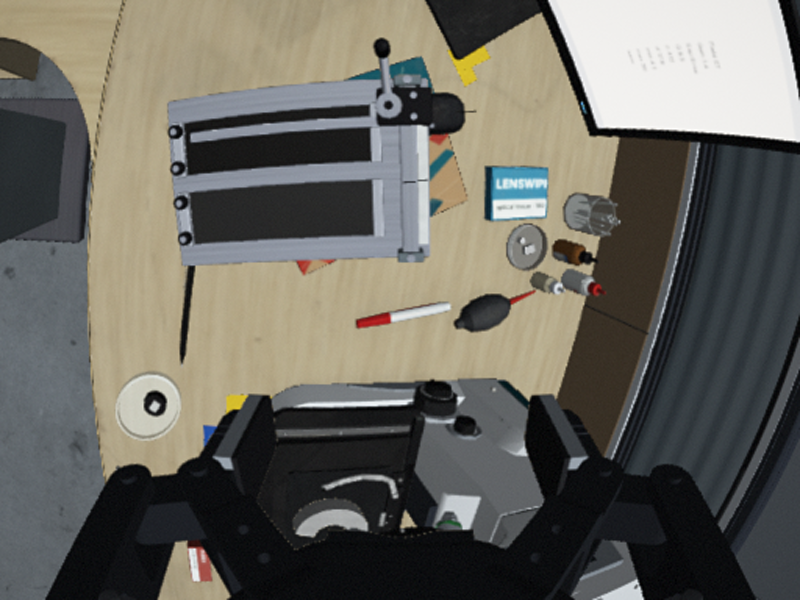

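View pics/w1.png

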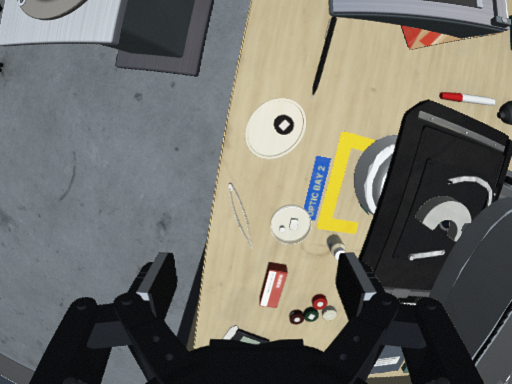

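The wrist view shows the knob at (382,47), the pivot at (388,104), and the fine strip from (190,187) to (376,243), all in the 1.56x picture. The index line for the fine strip is at about (415,182). The w1 picture shows the mount at (284,125) in the tray at (275,128).

Run:
```python
from h import *
d=np.load('pics/w2.npz',allow_pickle=True); im=d['im']; c=d['c'].item()
g=cv2.cvtColor(im,cv2.COLOR_RGB2GRAY)
m=((g<60)*255).astype(np.uint8); m[:, :105]=0; m[:20]=0; m[175:]=0
cs,_=cv2.findContours(m,cv2.RETR_EXTERNAL,cv2.CHAIN_APPROX_NONE)
def plane(u,v,P,n):
    e,dd=ray(c,u,v,True); return e+dd*(n@(P-e))/(n@dd)
sl=np.radians(22)
# front corners (z=.035), initial yaw
F=[onz(c,168/1.5625,102/1.5625,.035,True),onz(c,183/1.5625,265/1.5625,.035,True)]
print('front',F,np.linalg.norm(F[0]-F[1]))
fm=(F[0]+F[1])/2; dd=F[1]-F[0]; yaw=np.arctan2(dd[0],-dd[1]); print('yaw',np.degrees(yaw))
for yaw in (yaw,np.radians(11.7)):
    s=np.array([np.cos(sl)*np.cos(yaw),np.cos(sl)*np.sin(yaw),np.sin(sl)]); l=np.array([-np.sin(yaw),np.cos(yaw),0]); n=np.cross(s,l)
    for k in cs:
        if cv2.contourArea(k)<300: continue
        P=np.array([plane(p[0,0],p[0,1],fm,n)-fm for p in k]); q=np.c_[P@s,P@l].astype(np.float32)
        r=cv2.minAreaRect(q*1000); ctr=np.array(r[0])
        print(cv2.boundingRect(k),'rect mm s,l',np.round(ctr,1),np.round(r[1],1),r[2],'world',np.round(fm+s*ctr[0]/1e3+l*ctr[1]/1e3,4))
    # known points
    for nm,u,v,h in (('knob',382,47,.067),('pivot',388,104,.04),('mark',415,182,.01),('top right',428,258,.0),('carr',0,0,0)):
        p=plane(u/1.5625,v/1.5625,fm+n*h,n)-fm; print(nm,np.round([p@s*1e3,p@l*1e3],1))
w=np.load('pics/w1.npz',allow_pickle=True); c1=w['c'].item(); i1=w['im']
g=cv2.cvtColor(i1,cv2.COLOR_RGB2GRAY)[95:160,244:308]
for inv in (0,):
    m=((g<70)*255).astype(np.uint8); k=max(cv2.findContours(m,cv2.RETR_EXTERNAL,cv2.CHAIN_APPROX_NONE)[0],key=cv2.contourArea)
    (u,v),(a,b),_=cv2.fitEllipse(k); print(u+244,v+95,a,b,'mount top z20',onz(c1,u+244,v+95,.016,True))
    hi=g*0
print('tray',onz(c1,275.5,128,.010,True), onz(c1,275.5,98,.012,True),onz(c1,275.5,158,.012,True))
print('mount from w2',onz(c,154/1.5625,404/1.5625,.018,True))
```

```text
front [array([0.45016532, 0.10897436, 0.035     ]), array([ 0.48795271, -0.06473704,  0.035     ])] 0.17777383429771113
yaw 12.272345115408783
(122, 116, 117, 40) rect mm s,l [114.2 -37.6] [ 54.6 192.2] 89.98365020751953 world [0.5805 0.0079 0.0778]
(118, 67, 119, 45) rect mm s,l [114.2  36.2] [ 55.1 192.5] 89.99131774902344 world [0.5648 0.08   0.0778]
(241, 54, 56, 32) rect mm s,l [261.7  59.1] [45.3 82.9] 78.2093276977539 world [0.6936 0.1314 0.1331]
(352, 20, 160, 155) rect mm s,l [556.8  -1.9] [243.2 369.6] 81.25313568115234 world [0.9739 0.1299 0.2436]
(283, 20, 41, 18) rect mm s,l [314.9 124.5] [61.9 28. ] 2.307809352874756 world [0.7279 0.2058 0.153 ]
knob [227.2 106.6]
pivot [230.4  59.8]
mark [253.6 -13.3]
top right [265.9 -91.3]
carr [-271.4  290.1]
(122, 116, 117, 40) rect mm s,l [114.6 -36.5] [192.1  54.6] 0.5141462683677673 world [0.5805 0.0079 0.0779]
(118, 67, 119, 45) rect mm s,l [113.8  37.2] [192.6  55.1] 0.5220769643783569 world [0.5648 0.08   0.0776]
(241, 54, 56, 32) rect mm s,l [261.2  61.5] [45.4 82.9] 78.73797607421875 world [0.6937 0.1315 0.1328]
(352, 20, 160, 155) rect mm s,l [556.5   2.8] [243.  369.8] 81.55160522460938 world [0.9738 0.1295 0.2435]
(283, 20, 41, 18) rect mm s,l [313.8 127.5] [61.9 28. ] 2.8409264087677 world [0.7281 0.206  0.1525]
knob [226.2 108.6]
pivot [229.9  61.8]
mark [253.7 -11. ]
top right [266.7 -88.8]
carr [-275.3  288.2]
283.1826629638672 124.2238998413086 17.716670989990234 18.570281982421875 mount top z20 [ 0.45231839 -0.24976067  0.016     ]
tray [ 0.4427019  -0.25834007  0.01      ] [ 0.43315225 -0.21334145  0.012     ] [ 0.45231859 -0.30391594  0.012     ]
mount from w2 [ 0.45322328 -0.24790736  0.018     ]
```

Run:
```python
from h import *
im=np.load('pics/w2.npz',allow_pickle=True)['im']
o=cv2.resize(im[15:175,225:305],(400,800),interpolation=cv2.INTER_CUBIC)
a=cv2.resize(im[20:120,230:305],(450,600),interpolation=cv2.INTER_CUBIC)
b=cv2.resize(im[105:175,235:285],(350,490),interpolation=cv2.INTER_CUBIC)
o=np.zeros((600,800,3),np.uint8);o[:,:450]=a;o[:490,450:]=b
cv2.imwrite('pics/c2.png',o[...,::-1])
```

```text
(no output)
```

View pics/c2.png

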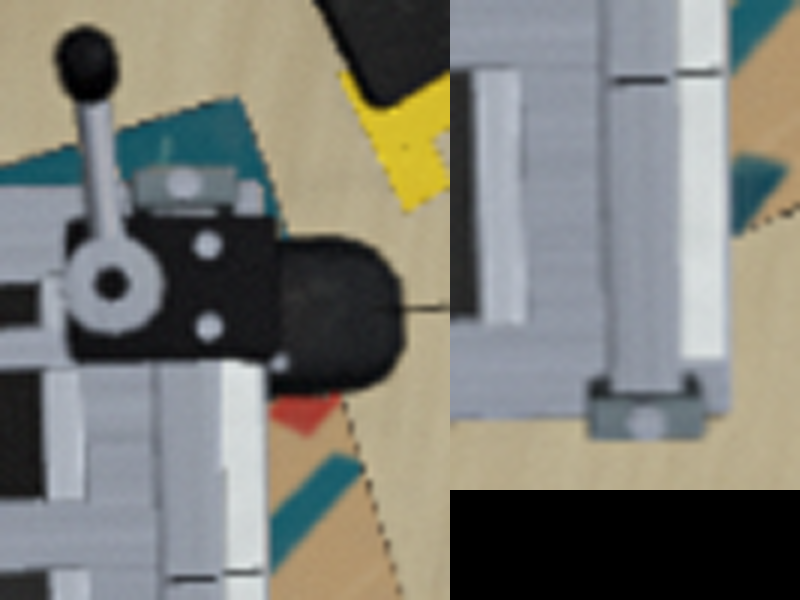

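The crop shows the knob's top at (87,52) and the pivot hub at (112,284). The pointer tip is at (282,362), and the index line runs from (225,574) to (262,572).

```bash
cat >> h.py <<'E'
YAW=np.radians(12.27); SL=np.radians(22)
S=np.array([np.cos(SL)*np.cos(YAW),np.cos(SL)*np.sin(YAW),np.sin(SL)]); L=np.array([-np.sin(YAW),np.cos(YAW),0]); N=np.cross(S,L)
O=np.array([.5805,.0079,.0778]); M=np.c_[S,L,N]
def W(a,b,h): return O+M@np.array([a,b,h])/1e3      # strip mm -> world
def F(p): return M.T@(np.asarray(p)-O)*1e3          # world -> strip mm
def pl(c,u,v,h,fish=True):
    e,d=ray(c,u,v,fish); return F(e+d*(N@(W(0,0,h)-e))/(N@d))
RT=R.from_matrix(np.c_[L,S,-N])   # tool: x=left, y=upslope, z=into bed
E
python3 - <<'E'
from h import *
c=np.load('pics/w2.npz',allow_pickle=True)['c'].item()
print('cam in strip',F(c['eye']))
f=lambda x,y:(230+x/6,20+y/6)
for n,x,y,h in (('knobtop',87,52,67),('pivot',112,284,42),('pivot',112,284,38),('pointer',282,362,10),('pointer',282,362,20),('mark',245,573,8),('mark',245,573,15),('mark rail',190,578,25),('bar low edge top',30,366,16.5),('base of knob',95,100,38)):
    print(n,h,np.round(pl(c,*f(x,y),h),1))
o=ctrl.get_obs(); print('tilt err rotvec',(RT*R.from_euler('xyz',o['ee_rot']).inv()).as_rotvec()/.15, F(o['tool_pos']))
for k in (W(114,145,75),W(114,145,41)): print('knob tcp',k,(k-o['tool_pos'])/.6)
E
```

```text
cam in strip [124.77992539  57.05952447 458.15984097]
knobtop 67 [113.1 146.2  67. ]
pivot 42 [116.7  96.1  42. ]
pivot 38 [116.6  96.5  38. ]
pointer 10 [157.3  78.7  10. ]
pointer 20 [156.6  78.2  20. ]
mark 8 [147.4  25.5   8. ]
mark 15 [147.  26.  15.]
mark rail 25 [133.3  25.7  25. ]
bar low edge top 16.5 [95.8 78.8 16.5]
base of knob 38 [113.8 140.9  38. ]
tilt err rotvec [-0.05577073  0.04208547  0.16640772] [128.0518136  -30.03849769 315.96823306]
knob tcp [0.62551554 0.16607996 0.19004394] [ 0.06379387  0.31242495 -0.38114293]
knob tcp [0.63796123 0.16878673 0.15851969] [ 0.08453667  0.31693624 -0.43368335]
```

Call:
arm_command:
  deltas:
    - [0.008, 0.039, -0.0455, 0, 0, 0.08, 0.1]
    - [0.008, 0.039, -0.0455, -0.056, 0.042, 0.086, 0.1]
    - [0.008, 0.039, -0.0455, 0, 0, 0, 0.1]
    - [0.008, 0.039, -0.0455, 0, 0, 0, 0.1]
    - [0.008, 0.039, -0.0455, 0, 0, 0, 0.1]
    - [0.008, 0.039, -0.0455, 0, 0, 0, 0.1]
    - [0.008, 0.039, -0.0455, 0, 0, 0, 0.1]
    - [0.008, 0.039, -0.0455, 0, 0, 0, 0.1]
    - [0, 0, 0, 0, 0, 0, 0.1]
    - [0, 0, 0, 0, 0, 0, 0.1]

```text
time_s: 3.2
tool_pos: [0.619, 0.1669, 0.198]
ee_rot: [2.767, 0.002, 1.788]
force: [0.9, -0.6, 0.4]
gripper_width: 0.047
grip_force: 0.0
```

```bash
cat > st.py <<'E'
from h import *
import sys
o=ctrl.get_obs(); print('t',o['time_s'],'tcp strip',np.round(F(o['tool_pos']),2),'world',np.round(o['tool_pos'],4),'F strip',np.round(M.T@o['force'],1),'w',round(o['gripper_width'],4),o['grip_force'],'roterr units',np.round((RT*R.from_euler('xyz',o['ee_rot']).inv()).as_rotvec()/.15,3),'q',np.round(o['joint_positions'],2))
for i in range(1,len(sys.argv),3):
    t=W(*map(float,sys.argv[i:i+3])); print('to',sys.argv[i:i+3],'units',np.round((t-o['tool_pos'])/.6,4))
E
python3 st.py 113.1 146.2 43
python3 - <<'E'
from h import *
c=ctrl.calibration('wrist'); im=ctrl.get_image('wrist')
print(proj(c,W(113.1,146.2,67),True))
cv2.imwrite('pics/k.png',cv2.resize(im[150:384,100:412],(624,468))[...,::-1])
E
```

```text
t 3.2 tcp strip [111.27 147.19  84.71] world [0.619  0.1669 0.198 ] F strip [ 0.8 -0.8  0.1] w 0.047 0.0 roterr units [ 0.024 -0.059 -0.019] q [ 0.15  0.36 -0.66  1.94  0.55  0.6  -0.63]
to ['113.1', '146.2', '43'] units [ 0.0286  0.0045 -0.0633]
[259.76455282 243.0179286 ]
```

View pics/k.png

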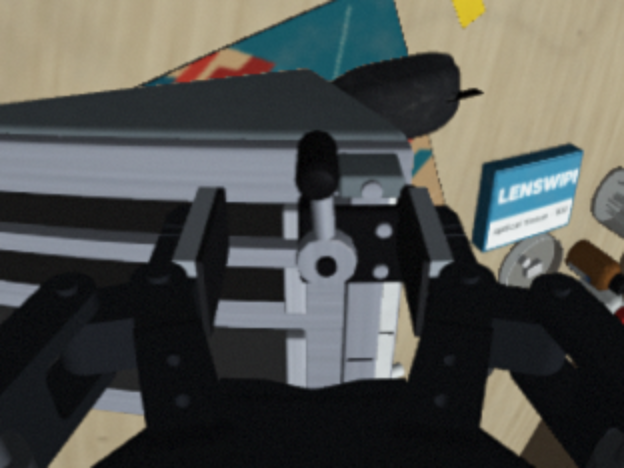

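The knob's top is at crop (317,180), close to my predicted (319,186) and between the pads, so I descend and grip.

Call:
arm_command:
  deltas:
    - [0.0065, 0.0, -0.01, 0.02, -0.05, -0.02, 0.1]
    - [0.0055, 0.0011, -0.0133, 0, 0, 0, 0.1]
    - [0.0055, 0.0011, -0.0133, 0, 0, 0, 0.1]
    - [0.0055, 0.0011, -0.0133, 0, 0, 0, 0.1]
    - [0.0055, 0.0011, -0.0133, 0, 0, 0, 0.1]
    - [0, 0, 0, 0, 0, 0, -0.7]
    - [0, 0, 0, 0, 0, 0, -1]
    - [0, 0, 0, 0, 0, 0, -1]
    - [0, 0, 0, 0, 0, 0, -1]
    - [0, 0, 0, 0, 0, 0, -1]

```text
time_s: 4.25
tool_pos: [0.6364, 0.1695, 0.1609]
ee_rot: [2.757, 0.0, 1.784]
force: [-2.5, -0.1, -1.7]
gripper_width: 0.0114
grip_force: 58.5
```

```bash
python3 st.py
python3 - <<'E'
from h import *
P=np.array([116.6,96.3]);k0=None
# open arc: chord deltas in units for theta from 0.07 to 1.55, 10 rows
th=np.linspace(.07,1.5,11); K=np.c_[P[0]-50*np.sin(th),P[1]+50*np.cos(th),43+0*th]
w=np.array([W(*k) for k in K]); print(np.round(np.diff(w,axis=0)/.6,4)); print(K)
E
```

```text
t 4.25 tcp strip [113.59 145.99  43.78] world [0.6364 0.1695 0.1609] F strip [-2.9  0.4 -0.6] w 0.0114 58.50677225777417 roterr units [0.001 0.001 0.007] q [ 0.09  0.43 -0.6   1.94  0.64  0.54 -0.71]
[[-0.0103 -0.004  -0.0044]
 [-0.0096 -0.0055 -0.0043]
 [-0.0088 -0.007  -0.0041]
 [-0.0077 -0.0083 -0.0038]
 [-0.0065 -0.0094 -0.0034]
 [-0.0052 -0.0103 -0.0029]
 [-0.0037 -0.0111 -0.0024]
 [-0.0022 -0.0116 -0.0019]
 [-0.0006 -0.0118 -0.0013]
 [ 0.001  -0.0118 -0.0006]]
[[113.10285763 146.17755001  43.        ]
 [106.03034749 145.17005674  43.        ]
 [ 99.17360811 143.16492148  43.        ]
 [ 92.67261418 140.20307743  43.        ]
 [ 86.66007813 136.34498818  43.        ]
 [ 81.25874094 131.66941346  43.        ]
 [ 76.57886648 126.27180127  43.        ]
 [ 72.71599051 120.26233943  43.        ]
 [ 69.74897048 113.76370615  43.        ]
 [ 67.73837565 106.90856569  43.        ]
 [ 66.72525067  99.83686008  43.        ]]
```

Call:
arm_command:
  deltas:
    - [-0.0103, -0.004, -0.0044, 0, 0, 0, -1]
    - [-0.0096, -0.0055, -0.0043, 0, 0, 0, -1]
    - [-0.0088, -0.007, -0.0041, 0, 0, 0, -1]
    - [-0.0077, -0.0083, -0.0038, 0, 0, 0, -1]
    - [-0.0065, -0.0094, -0.0034, 0, 0, 0, -1]
    - [-0.0052, -0.0103, -0.0029, 0, 0, 0, -1]
    - [-0.0037, -0.0111, -0.0024, 0, 0, 0, -1]
    - [-0.0022, -0.0116, -0.0019, 0, 0, 0, -1]
    - [-0.0006, -0.0118, -0.0013, 0, 0, 0, -1]
    - [0.0005, -0.0118, -0.0006, 0, 0, 0, -1]

```text
time_s: 5.25
tool_pos: [0.6036, 0.114, 0.1434]
ee_rot: [2.758, 0.001, 1.783]
force: [-3.6, 8.2, 0.6]
gripper_width: 0.0117
grip_force: 59.2
```

```bash
python3 st.py 66.7 99.8 43
```

```text
t 5.25 tcp strip [66.41 98.74 43.89] world [0.6036 0.114  0.1434] F strip [-1.4  8.8  1.3] w 0.0117 59.221662741329055 roterr units [0.005 0.    0.01 ] q [ 0.19  0.39 -0.6   2.06  0.64  0.45 -0.65]
to ['66.7', '99.8', '43'] units [ 0.0006  0.0019 -0.0012]
```

Call:
arm_command:
  deltas:
    - [0.0018, -0.0083, 0, 0, 0, 0, -1]
    - [0.0018, -0.0083, 0, 0, 0, 0, -1]
    - [0.0018, -0.0083, 0, 0, 0, 0, -1]
    - [0.0018, -0.0083, 0, 0, 0, 0, -1]
    - [0.0018, -0.0083, 0, 0, 0, 0, -1]
    - [0.0018, -0.0083, 0, 0, 0, 0, -1]
    - [0.0018, -0.0083, 0, 0, 0, 0, -1]
    - [0.0018, -0.0083, 0, 0, 0, 0, -1]
    - [0.0018, -0.0083, 0, 0, 0, 0, -1]
    - [0, 0, 0, 0, 0, 0, -1]

```text
time_s: 6.25
tool_pos: [0.6134, 0.0692, 0.1433]
ee_rot: [2.758, 0.0, 1.783]
force: [-6.0, 1.9, 4.1]
gripper_width: 0.0117
grip_force: 59.6
```

```bash
python3 st.py
python3 - <<'E'
from h import *
c=ctrl.calibration('wrist'); im=ctrl.get_image('wrist'); np.savez('pics/w3.npz',im=im,c=np.array(c,dtype=object))
print(proj(c,W(147,26,10),True),proj(c,W(116.6,45,42),True))
cv2.imwrite('pics/w3.png',cv2.resize(im[160:360,150:400],(750,600),interpolation=cv2.INTER_CUBIC)[...,::-1])
E
```

```text
t 6.25 tcp strip [66.43 52.9  43.82] world [0.6134 0.0692 0.1433] F strip [-3.5  3.1  5.9] w 0.0117 59.636101010887614 roterr units [ 0.004 -0.003  0.013] q [ 0.31  0.4  -0.63  2.05  0.6   0.44 -0.53]
[367.10882878 261.24803303] [342.1009139  264.54798828]
```

View pics/w3.png

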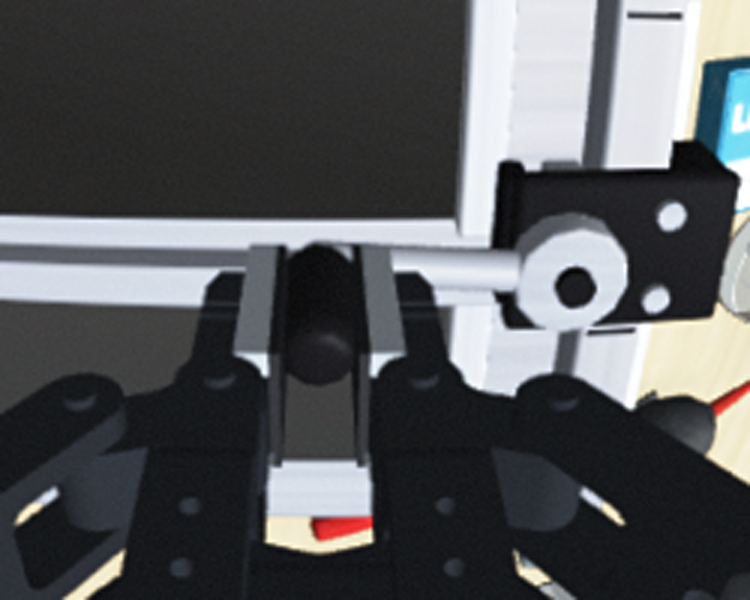

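The carriage's right edge is just short of the right-hand line, which shows at (610,330). The pivot is at (575,288) and the lever is open.

Run:
```python
from h import *
c=np.load('pics/w3.npz',allow_pickle=True)['c'].item()
f=lambda x,y:(150+x/3,160+y/3)
for n,x,y,h in (('pivot',575,288,42),('pivot',575,288,38),('mark rail vis',612,331,25),('left line rail',655,14,25),('knobtop',319,355,67)): print(n,h,np.round(pl(c,*f(x,y),h),1))
for y in (26,100): print(y,[np.round(((proj(c,W(133,y,h),True)-[150,160])*3)) for h in (20,25,30)])
```

```text
pivot 42 [115.5  50.9  42. ]
pivot 38 [116.9  48.5  38. ]
mark rail vis 25 [131.7  28.9  25. ]
left line rail 25 [131.5 100.9  25. ]
knobtop 67 [66.3 54.3 67. ]
26 [array([609., 329.]), array([615., 341.]), array([622., 354.])]
100 [array([653.,  13.]), array([662.,  19.]), array([671.,  25.])]
```

Call:
arm_command:
  deltas:
    - [0.0008, -0.0037, 0, 0, 0, 0, -1]
    - [0.0008, -0.0037, 0, 0, 0, 0, -1]
    - [0.0008, -0.0037, 0, 0, 0, 0, -1]
    - [0, 0, 0, 0, 0, 0, -1]
    - [0, 0, 0, 0, 0, 0, -1]
    - [0, 0, 0, 0, 0, 0, -1]
    - [0, 0, 0, 0, 0, 0, -1]
    - [0, 0, 0, 0, 0, 0, -1]
    - [0, 0, 0, 0, 0, 0, -1]
    - [0, 0, 0, 0, 0, 0, -1]

```text
time_s: 7.3
tool_pos: [0.6147, 0.0632, 0.1433]
ee_rot: [2.758, 0.0, 1.784]
force: [-4.5, 2.3, 4.8]
gripper_width: 0.0114
grip_force: 59.6
```

```bash
python3 st.py
python3 - <<'E'
from h import *
im0=ctrl.get_image('top');np.save('pics/t2.npy',im0)
print('mark top',proj('top',W(147,26,10)),proj('top',W(133,26,20)),'pivot exp',proj('top',W(116.6,43.6,42)))
P=np.array([116.6,43.6])
th=np.linspace(1.5,-.03,11); K=np.c_[P[0]-50*np.sin(th),P[1]+50*np.cos(th),43+0*th]
w=np.array([W(*k) for k in K]); print(np.round(np.diff(w,axis=0)/.6,4)); print(K[[0,-1]])
E
```

```text
t 7.3 tcp strip [66.44 46.72 43.83] world [0.6147 0.0632 0.1433] F strip [-1.8  3.2  5.9] w 0.0114 59.60109829490648 roterr units [ 0.003 -0.003  0.008] q [ 0.32  0.4  -0.63  2.04  0.59  0.44 -0.51]
mark top [207.85209428 155.45197568] [208.75842074 159.62758598] pivot exp [205.07327227 166.29439105]
[[-0.001   0.0127  0.0007]
 [ 0.0008  0.0126  0.0014]
 [ 0.0026  0.0123  0.0021]
 [ 0.0044  0.0117  0.0027]
 [ 0.006   0.0108  0.0033]
 [ 0.0075  0.0096  0.0038]
 [ 0.0088  0.0082  0.0042]
 [ 0.0099  0.0067  0.0045]
 [ 0.0108  0.0049  0.0047]
 [ 0.0114  0.0031  0.0048]]
[[ 66.72525067  47.13686008  43.        ]
 [118.09977501  93.57750169  43.        ]]
```

Call:
arm_command:
  deltas:
    - [-0.001, 0.0127, 0.0007, 0, 0, 0, -1]
    - [0.0008, 0.0126, 0.0014, 0, 0, 0, -1]
    - [0.0026, 0.0123, 0.0021, 0, 0, 0, -1]
    - [0.0044, 0.0117, 0.0027, 0, 0, 0, -1]
    - [0.006, 0.0108, 0.0033, 0, 0, 0, -1]
    - [0.0075, 0.0096, 0.0038, 0, 0, 0, -1]
    - [0.0088, 0.0082, 0.0042, 0, 0, 0, -1]
    - [0.0099, 0.0067, 0.0045, 0, 0, 0, -1]
    - [0.0108, 0.0049, 0.0047, 0, 0, 0, -1]
    - [0.0114, 0.0031, 0.0048, 0, 0, 0, -1]

```text
time_s: 8.35
tool_pos: [0.6508, 0.1186, 0.1623]
ee_rot: [2.76, 0.001, 1.784]
force: [-18.3, 1.0, 3.0]
gripper_width: 0.0117
grip_force: 60.1
```

```bash
python3 st.py 116 93.6 43
```

```text
t 8.35 tcp strip [117.14  93.28  43.76] world [0.6508 0.1186 0.1623] F strip [-15.2   4.8   9.4] w 0.0117 60.130182687753404 roterr units [ 0.009 -0.015  0.008] q [ 0.21  0.44 -0.62  1.93  0.6   0.53 -0.58]
to ['116', '93.6', '43'] units [-0.0014  0.0002 -0.0019]
```

Call:
arm_command:
  deltas:
    - [-0.001, 0, 0, 0, 0, 0, 0.1]
    - [0, 0, 0, 0, 0, 0, 0.1]
    - [0, 0, 0, 0, 0, 0, 0.1]
    - [-0.0108, -0.0024, 0.027, 0, 0, 0, 0.1]
    - [-0.0108, -0.0024, 0.027, 0, 0, 0, 0.1]
    - [-0.0108, -0.0024, 0.027, 0, 0, 0, 0.1]
    - [-0.0108, -0.0024, 0.027, 0, 0, 0, 0.1]
    - [-0.01, -0.06, 0.05, 0, 0, 0, 0.1]
    - [-0.01, -0.06, 0.05, 0, 0, 0, 0.1]
    - [-0.01, -0.06, 0.05, 0, 0, 0, 0.1]

```text
time_s: 9.35
tool_pos: [0.6073, 0.0037, 0.3188]
ee_rot: [2.757, 0.001, 1.784]
force: [0.1, -1.9, 0.2]
gripper_width: 0.0467
grip_force: 0.0
```

```bash
python3 st.py
python3 - <<'E'
from h import *
c=ctrl.calibration('wrist'); im=ctrl.get_image('wrist'); np.savez('pics/w4.npz',im=im,c=np.array(c,dtype=object))
print(F(c['eye']))
a=proj(c,W(130,50,20),True); print(a); x,y=(a-[62,75]).astype(int); x=max(0,x); y=max(0,y); print(x,y)
cv2.imwrite('pics/w4.png',cv2.resize(im[y:y+120,x:x+160],(800,600),interpolation=cv2.INTER_CUBIC)[...,::-1])
E
```

```text
t 9.35 tcp strip [113.69  -9.8  213.99] world [0.6073 0.0037 0.3188] F strip [-0.2 -1.9  0.3] w 0.0467 0.0 roterr units [0.003 0.006 0.005] q [ 0.66  0.19 -0.83  1.87  0.16  0.77 -0.01]
[113.15275871  75.24897535 355.88905887]
[270.63488769 118.28835954]
208 43
```

View pics/w4.png

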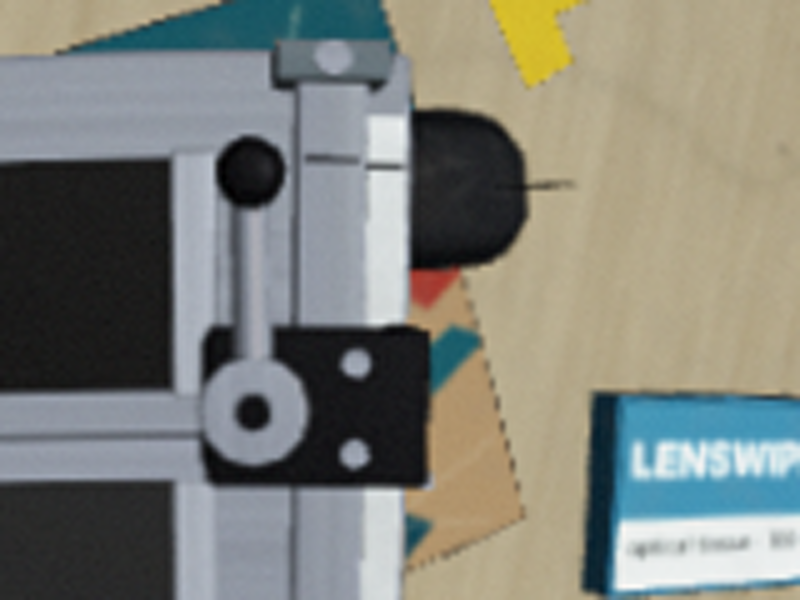

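The lever points straight left, with the knob at (251,172) and the pivot at (253,411). The pointer is at about (430,487), at the carriage's lower edge, and it hides the line.

Run:
```python
from h import *
c=np.load('pics/w4.npz',allow_pickle=True)['c'].item()
f=lambda x,y:(208+x/5,43+y/5)
for n,x,y,h in (('pivot',253,411,42),('pivot',253,411,38),('pointer',430,487,10),('left line rail',330,158,20),('left line idx',385,166,10),('knobtop',251,172,67),('fine left edge @',100,480,0)): print(n,h,np.round(pl(c,*f(x,y),h),1))
o=ctrl.get_obs(); m=np.array([.4525,-.249,0]); print(R.from_euler('xyz',o['ee_rot']).as_euler('ZYX'))
# rotation to vertical with same yaw
Rv=R.from_euler('xyz',[np.pi,0,YAW+np.pi/2]); print('rot to vertical',(Rv*R.from_euler('xyz',o['ee_rot']).inv()).as_rotvec()/.15)
print((np.array([.4525,-.249,.10])-o['tool_pos'])/.6)
```

```text
pivot 42 [116.3  44.2  42. ]
pivot 38 [116.3  43.8  38. ]
pointer 10 [158.3  23.5  10. ]
left line rail 20 [133.4  99.5  20. ]
left line idx 10 [146.6  98.7  10. ]
knobtop 67 [115.6  93.3  67. ]
fine left edge @ 0 [79.9 23.5 -0. ]
[1.77391887 0.00550775 2.75122577]
rot to vertical [-0.50357242  2.55352182  0.06542591]
[-0.26173676 -0.40657787 -0.37303854]
```

Call:
arm_command:
  deltas:
    - [-0.065, 0, -0.03, -0.05, 0.255, 0.0065, 0.0]
    - [-0.065, 0, -0.03, -0.05, 0.255, 0.0065, 0.0]
    - [-0.065, 0, -0.03, -0.05, 0.255, 0.0065, 0.0]
    - [-0.065, 0, -0.03, -0.05, 0.255, 0.0065, 0.0]
    - [0, -0.068, -0.03, -0.05, 0.255, 0.0065, 0.0]
    - [0, -0.068, -0.03, -0.05, 0.255, 0.0065, 0.0]
    - [0, -0.068, -0.03, -0.05, 0.255, 0.0065, 0.0]
    - [0, -0.068, -0.03, -0.05, 0.255, 0.0065, 0.0]
    - [0, -0.068, -0.03, -0.05, 0.255, 0.0065, 0.0]
    - [0, -0.068, -0.03, -0.05, 0.255, 0.0065, 0.0]

```text
time_s: 10.4
tool_pos: [0.4516, -0.242, 0.1368]
ee_rot: [-3.135, -0.008, 1.791]
force: [0.5, 0.8, 0.9]
gripper_width: 0.0428
grip_force: 0.0
```

Run:
```python
from h import *
c=ctrl.calibration('wrist'); im=ctrl.get_image('wrist'); np.savez('pics/w5.npz',im=im,c=np.array(c,dtype=object))
o=ctrl.get_obs(); print(o['tool_pos'],o['ee_rot'],o['gripper_width'],o['joint_positions'])
for z in (0.004,.020): print(proj(c,[.4525,-.249,z],True))
cv2.imwrite('pics/w5.png',cv2.resize(im,(800,600),interpolation=cv2.INTER_CUBIC)[...,::-1])
w=np.load('pics/w1.npz',allow_pickle=True); c1=w['c'].item(); i1=w['im'][88:168,236:316]
h=cv2.cvtColor(i1,cv2.COLOR_RGB2HSV); s=h[...,1]; print(s[::8,::8])
m=((s<60)*255).astype(np.uint8); m=cv2.morphologyEx(m,cv2.MORPH_CLOSE,np.ones((9,9)))
k=max(cv2.findContours(m,cv2.RETR_EXTERNAL,cv2.CHAIN_APPROX_NONE)[0],key=cv2.contourArea)
p=np.array([onz(c1,a+236,b+88,.012,True)[:2] for a,b in k[:,0]]); print('tray ellipse mm',cv2.fitEllipse((p*1000).astype(np.float32)))
```

```text
[ 0.45013426 -0.24891038  0.13387824] [-3.13050269 -0.00768672  1.78379654] 0.0422872756746854 [ 0.88439218  0.41117227 -0.61314577  1.98473457  0.30898232  0.85224043
  0.31431642]
[256.24652287 193.23119328]
[256.15476916 198.65520001]
[[61 55 59 61 55 58 60 59 57 60]
 [60 55 59 57 56 58 62 57 59 60]
 [60 54 63 55 17 21 22 19 57 58]
 [58 55 55 17 19 20 18 18 28 64]
 [54 56 19 16 16 18 18 32 21 60]
 [58 55 17 15 18 27 14 26 20 62]
 [56 49 16 16 19 19 19 17 29 59]
 [58 57 17 18 19 18 19 25 58 60]
 [57 57 23 17 18 15 27 58 58 59]
 [57 61 57 58 61 58 59 59 60 58]]
tray ellipse mm ((442.3437805175781, -259.1190185546875), (139.9283905029297, 146.74803161621094), 20.49153709411621)
```

View pics/w5.png

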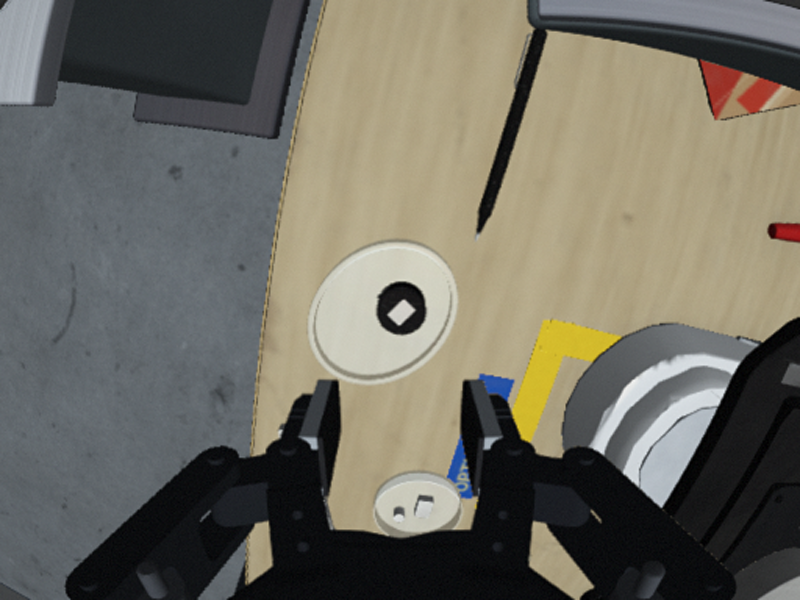

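The mount is at (401,308) in the 1.56x picture. The tray is centred at (383,312), with its long axis diagonal. The pen, dish and other objects are clear of the gripper.

Run:
```python
from h import *
w=np.load('pics/w5.npz',allow_pickle=True); c1=w['c'].item(); x0,y0=190,145; i1=w['im'][145:252,190:300]
s=cv2.cvtColor(i1,cv2.COLOR_RGB2HSV)[...,1]; g=cv2.cvtColor(i1,cv2.COLOR_RGB2GRAY)
big=lambda m:max(cv2.findContours(m,cv2.RETR_EXTERNAL,cv2.CHAIN_APPROX_NONE)[0],key=cv2.contourArea)
def fit(m,z):
    p=np.array([onz(c1,a+x0,b+y0,z,True)[:2] for a,b in big(m)[:,0]]); return cv2.fitEllipse((p*1000).astype(np.float32))
m=((s<40)*255).astype(np.uint8); m=cv2.morphologyEx(m,cv2.MORPH_CLOSE,np.ones((9,9)))
print('tray',fit(m,.012)); m2=((g<75)*255).astype(np.uint8)
for z in (.012,.02): print('mount',z,fit(m2,z))
o=ctrl.get_obs();print(o['tool_pos'],o['ee_rot'])
```

```text
tray ((441.1086120605469, -260.4635009765625), (80.67015075683594, 111.98182678222656), 151.46514892578125)
mount 0.012 ((453.0592956542969, -250.26844787597656), (28.69156265258789, 33.05207824707031), 12.639792442321777)
mount 0.02 ((452.488037109375, -247.5687255859375), (27.83304214477539, 32.063079833984375), 12.639761924743652)
[ 0.45013426 -0.24891038  0.13387824] [-3.13050269 -0.00768672  1.78379654]
```

Call:
arm_command:
  deltas:
    - [0.0042, -0.0005, -0.0265, -0.03, -0.08, 0, -0.02]
    - [0, 0, -0.0265, 0, 0, 0, -0.02]
    - [0, 0, -0.0265, 0, 0, 0, -0.02]
    - [0, 0, -0.0265, 0, 0, 0, -0.02]
    - [0, 0, -0.0265, 0, 0, 0, -0.02]
    - [0, 0, -0.0265, 0, 0, 0, -0.02]
    - [0, 0, -0.0265, 0, 0, 0, -0.02]
    - [0, 0, -0.0265, 0, 0, 0, -0.02]
    - [0, 0, 0, 0, 0, 0, -0.02]
    - [0, 0, 0, 0, 0, 0, -0.02]

```text
time_s: 11.45
tool_pos: [0.4542, -0.24, 0.0106]
ee_rot: [3.136, -0.002, 1.792]
force: [0.0, 0.7, -0.1]
gripper_width: 0.0418
grip_force: 0.0
```

Run:
```python
from h import *
o=ctrl.get_obs();print(o['tool_pos'],o['ee_rot'],o['force'],o['gripper_width'])
Rv=R.from_euler('xyz',[np.pi,0,YAW+np.pi/2]); print('rot err to vertical',(Rv*R.from_euler('xyz',o['ee_rot']).inv()).as_rotvec()/.15)
c=ctrl.calibration('wrist'); im=ctrl.get_image('wrist'); print(proj(c,[.4526,-.2492,.020],True),proj(c,o['tool_pos'],True))
cv2.imwrite('pics/w6.png',cv2.resize(im[170:330,170:340],(638,600),interpolation=cv2.INTER_CUBIC)[...,::-1])
```

```text
[ 0.45424561 -0.23997545  0.01062325] [ 3.13610071e+00 -1.99906306e-03  1.79172676e+00] [ 0.00885473  0.70057375 -0.10946494] 0.04181411741527572
rot err to vertical [-0.02091514  0.03287372 -0.0451535 ]
[249.41787518 278.97463448] [256.06502341 256.54022761]
```

View pics/w6.png

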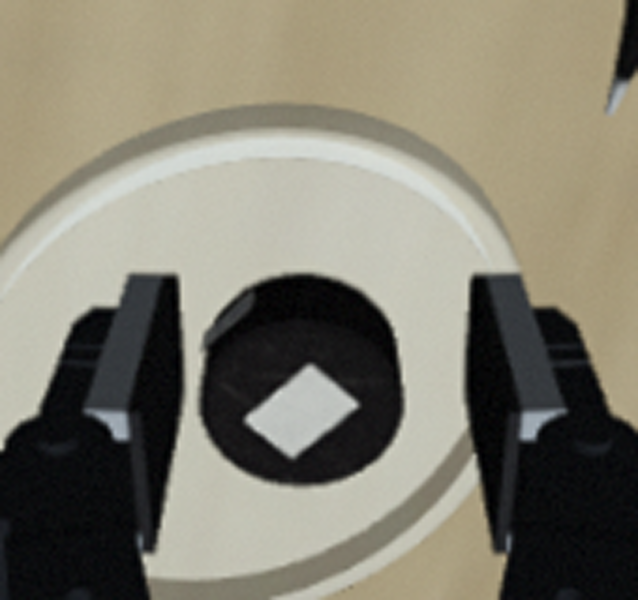

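The mount's top is at crop (302,400). It sits between the pads, but about 8 mm off along tool x, so I shift to correct that, lower and close.

Call:
arm_command:
  deltas:
    - [-0.001, -0.007, 0, -0.02, 0.033, -0.045, -0.02]
    - [-0.0008, -0.007, 0, 0, 0, 0, -0.02]
    - [0, 0, -0.0035, 0, 0, 0, -0.02]
    - [0, 0, -0.0035, 0, 0, 0, -0.02]
    - [0, 0, 0, 0, 0, 0, -0.2]
    - [0, 0, 0, 0, 0, 0, -0.5]
    - [0, 0, 0, 0, 0, 0, -1]
    - [0, 0, 0, 0, 0, 0, -1]
    - [0, 0, 0, 0, 0, 0, -1]
    - [0, 0, 0, 0, 0, 0, -1]

```text
time_s: 12.5
tool_pos: [0.453, -0.2482, 0.0064]
ee_rot: [-3.141, -0.0, 1.785]
force: [-1.6, 0.9, 5.4]
gripper_width: 0.0275
grip_force: 59.0
```

Run:
```python
from h import *
o=ctrl.get_obs();print(o['tool_pos'],o['ee_rot'],o['force'],o['gripper_width'],o['grip_force'])
t=W(60,0,90)
print('lift-to above strip', (t-o['tool_pos']-[0,0,.1])/.6, 'rot',(RT*R.from_euler('xyz',o['ee_rot']).inv()).as_rotvec()/.15,t)
```

```text
[ 0.45298775 -0.2481892   0.00638982] [-3.14143640e+00 -1.87917509e-04  1.78533121e+00] [-1.55920704  0.94632759  5.43144767] 0.027470520131449894 58.9712530374527
lift-to above strip [0.24821342 0.43457809 0.12888853] rot [ 0.54350053 -2.50251913 -0.00276234] [0.6019158  0.01255765 0.18372294]
```

Call:
arm_command:
  deltas:
    - [0, 0, 0.03, 0, 0, 0, -1]
    - [0, 0, 0.0728, 0, 0, 0, -1]
    - [0, 0, 0.0728, 0, 0, 0, -1]
    - [0, 0, 0.0728, 0, 0, 0, -1]
    - [0, 0.0747, 0, 0.054, -0.25, 0, -1]
    - [0, 0.0747, 0, 0.054, -0.25, 0, -1]
    - [0, 0.0747, 0, 0.054, -0.25, 0, -1]
    - [0, 0.0747, 0, 0.054, -0.25, 0, -1]
    - [0, 0.0747, 0, 0.054, -0.25, 0, -1]
    - [0, 0.0747, 0, 0.054, -0.25, 0, -1]

```text
time_s: 13.5
tool_pos: [0.4528, 0.0222, 0.1554]
ee_rot: [2.909, -0.0, 1.785]
force: [1.2, -0.4, -0.7]
gripper_width: 0.0278
grip_force: 59.2
```

Call:
arm_command:
  deltas:
    - [0.05, 0, 0, 0.054, -0.25, 0, -1]
    - [0.065, 0, 0, 0.054, -0.25, 0, -1]
    - [0.065, 0, 0, 0.054, -0.25, 0, -1]
    - [0.05, 0, 0, 0.054, -0.25, 0, -1]
    - [0.033, 0, 0, 0, 0, 0, -1]
    - [0, 0, 0, 0, 0, 0, -1]
    - [0, 0, 0, 0, 0, 0, -1]
    - [0, 0, 0, 0, 0, 0, -1]
    - [0, 0, 0, 0, 0, 0, -1]
    - [0, 0, 0, 0, 0, 0, -1]

```text
time_s: 14.5
tool_pos: [0.6103, 0.0205, 0.1554]
ee_rot: [2.758, 0.001, 1.785]
force: [-0.4, -0.7, -1.1]
gripper_width: 0.0276
grip_force: 59.2
```

```bash
python3 st.py 59 6 30  59 6 12; python3 -c "
from h import *
print('L 1mm',L/600,'S',S/600,'N',N/600)"
```

```text
t 14.5 tcp strip [58.53  5.95 60.02] world [0.6103 0.0205 0.1554] F strip [-0.9 -0.6 -0.8] w 0.0276 59.24544274806976 roterr units [ 0.006 -0.001 -0.001] q [ 0.43  0.38 -0.65  2.05  0.49  0.44 -0.34]
to ['59', '6', '30'] units [ 0.019   0.0042 -0.0461]
to ['59', '6', '12'] units [ 0.03    0.0066 -0.0739]
L 1mm [-0.0003542   0.00162859  0.        ] S [0.00151001 0.00032841 0.00062434] N [-0.00061008 -0.00013268  0.00154531]
```

Call:
arm_command:
  deltas:
    - [0.0048, 0.001, -0.0122, 0, 0, 0, -1]
    - [0.0048, 0.001, -0.0122, 0, 0, 0, -1]
    - [0.0048, 0.001, -0.0122, 0, 0, 0, -1]
    - [0.0048, 0.001, -0.0122, 0, 0, 0, -1]
    - [0.0048, 0.001, -0.0122, 0, 0, 0, -1]
    - [0.0048, 0.001, -0.0122, 0, 0, 0, -1]
    - [-0.0004, 0.0016, 0, 0, 0, 0, -1]
    - [-0.0004, 0.0016, 0, 0, 0, 0, -1]
    - [-0.0003, 0.0016, 0, 0, 0, 0, -1]
    - [0, 0, 0, 0, 0, 0, -1]

```text
time_s: 15.5
tool_pos: [0.6276, 0.0273, 0.1118]
ee_rot: [2.757, 0.001, 1.785]
force: [-0.3, 0.2, -1.4]
gripper_width: 0.0276
grip_force: 59.2
```

```bash
python3 st.py
```

```text
t 15.5 tcp strip [59.26  8.95 12.75] world [0.6276 0.0273 0.1118] F strip [-0.7  0.2 -1.2] w 0.0276 59.24897789955139 roterr units [ 0.003  0.004 -0.003] q [ 0.32  0.46 -0.55  2.04  0.59  0.37 -0.44]
```

Call:
arm_command:
  deltas:
    - [-0.0002, 0.0008, 0, 0, 0, 0, -1]
    - [0, 0, 0, 0, 0, 0, -1]
    - [-0.0002, 0.0008, 0, 0, 0, 0, -1]
    - [0, 0, 0, 0, 0, 0, -1]
    - [-0.0002, 0.0008, 0, 0, 0, 0, -1]
    - [0, 0, 0, 0, 0, 0, -1]
    - [0, 0, 0, 0, 0, 0, -1]
    - [0, 0, 0, 0, 0, 0, -1]
    - [0, 0, 0, 0, 0, 0, -1]
    - [0, 0, 0, 0, 0, 0, -1]

```text
time_s: 16.5
tool_pos: [0.6271, 0.0285, 0.1114]
ee_rot: [2.758, 0.0, 1.785]
force: [-0.2, -0.0, -0.8]
gripper_width: 0.0274
grip_force: 59.2
```

```bash
python3 st.py
```

```text
t 16.5 tcp strip [58.89 10.2  12.4 ] world [0.6271 0.0285 0.1114] F strip [-0.5  0.  -0.6] w 0.0274 59.24944996833801 roterr units [ 0.003 -0.001 -0.001] q [ 0.32  0.46 -0.55  2.04  0.59  0.37 -0.45]
```

Call:
arm_command:
  deltas:
    - [-0.0002, 0.0008, 0, 0, 0, 0, -1]
    - [0, 0, 0, 0, 0, 0, -1]
    - [-0.0002, 0.0008, 0, 0, 0, 0, -1]
    - [0, 0, 0, 0, 0, 0, -1]
    - [-0.0002, 0.0008, 0, 0, 0, 0, -1]
    - [0, 0, 0, 0, 0, 0, -1]
    - [0, 0, 0, 0, 0, 0, -1]
    - [0, 0, 0, 0, 0, 0, -1]
    - [0, 0, 0, 0, 0, 0, -1]
    - [0, 0, 0, 0, 0, 0, -1]

```text
time_s: 17.5
tool_pos: [0.6268, 0.03, 0.1114]
ee_rot: [2.758, 0.0, 1.785]
force: [-0.4, 0.9, -0.5]
gripper_width: 0.0276
grip_force: 59.2
```

```bash
python3 st.py
```

```text
t 17.5 tcp strip [58.85 11.72 12.43] world [0.6268 0.03   0.1114] F strip [-0.4  1.  -0.4] w 0.0276 59.249417781829834 roterr units [ 0.003 -0.001 -0.001] q [ 0.31  0.46 -0.54  2.05  0.6   0.37 -0.45]
```

Call:
arm_command:
  deltas:
    - [-0.0002, 0.0008, 0, 0, 0, 0, -1]
    - [0, 0, 0, 0, 0, 0, -1]
    - [-0.0002, 0.0008, 0, 0, 0, 0, -1]
    - [0, 0, 0, 0, 0, 0, -1]
    - [-0.0002, 0.0008, 0, 0, 0, 0, -1]
    - [0, 0, 0, 0, 0, 0, -1]
    - [0, 0, 0, 0, 0, 0, -1]
    - [0, 0, 0, 0, 0, 0, -1]
    - [0, 0, 0, 0, 0, 0, -1]
    - [0, 0, 0, 0, 0, 0, -1]

```text
time_s: 18.5
tool_pos: [0.6264, 0.0313, 0.1114]
ee_rot: [2.758, 0.001, 1.785]
force: [0.4, -2.0, -0.5]
gripper_width: 0.0273
grip_force: 59.3
```

```bash
python3 st.py
```

```text
t 18.5 tcp strip [58.79 13.06 12.45] world [0.6264 0.0313 0.1114] F strip [-0.2 -2.  -0.5] w 0.0273 59.25277769565582 roterr units [ 0.004 -0.001  0.   ] q [ 0.31  0.45 -0.54  2.05  0.6   0.37 -0.45]
```

Call:
arm_command:
  deltas:
    - [0.0002, -0.0011, 0, 0, 0, 0, -1]
    - [0.0009, 0.0002, -0.0023, 0, 0, 0, -1]
    - [0.0009, 0.0002, -0.0023, 0, 0, 0, -1]
    - [0.0009, 0.0002, -0.0022, 0, 0, 0, -1]
    - [0, 0, 0, 0, 0, 0, -1]
    - [0, 0, 0, 0, 0, 0, -1]
    - [0, 0, 0, 0, 0, 0, -1]
    - [0, 0, 0, 0, 0, 0, -1]
    - [0, 0, 0, 0, 0, 0, -1]
    - [0, 0, 0, 0, 0, 0, -1]

```text
time_s: 19.5
tool_pos: [0.6282, 0.0311, 0.1073]
ee_rot: [2.758, 0.0, 1.785]
force: [-0.0, -0.2, -1.1]
gripper_width: 0.0276
grip_force: 59.2
```

```bash
python3 st.py
```

```text
t 19.5 tcp strip [58.82 12.53  8.09] world [0.6282 0.0311 0.1073] F strip [-0.5 -0.2 -0.9] w 0.0276 59.24904942512512 roterr units [ 0.003 -0.    -0.001] q [ 0.3   0.46 -0.53  2.04  0.61  0.36 -0.46]
```

Call:
arm_command:
  deltas:
    - [0.0003, 0.0001, -0.0008, 0, 0, 0, -1]
    - [0.0003, 0.0001, -0.0008, 0, 0, 0, -1]
    - [0, 0, 0, 0, 0, 0, -1]
    - [0, 0, 0, 0, 0, 0, -1]
    - [0, 0, 0, 0, 0, 0, -1]
    - [0, 0, 0, 0, 0, 0, -1]
    - [0, 0, 0, 0, 0, 0, -1]
    - [0, 0, 0, 0, 0, 0, -1]
    - [0, 0, 0, 0, 0, 0, -1]
    - [0, 0, 0, 0, 0, 0, -1]

```text
time_s: 20.5
tool_pos: [0.6285, 0.0312, 0.1063]
ee_rot: [2.758, 0.0, 1.785]
force: [0.6, 0.3, -0.4]
gripper_width: 0.0277
grip_force: 59.2
```

Call:
arm_command:
  deltas:
    - [0.0003, 0.0001, -0.0008, 0, 0, 0, -1]
    - [0.0003, 0.0001, -0.0008, 0, 0, 0, -1]
    - [0, 0, 0, 0, 0, 0, -1]
    - [0, 0, 0, 0, 0, 0, -1]
    - [0, 0, 0, 0, 0, 0, -1]
    - [0, 0, 0, 0, 0, 0, -1]
    - [0, 0, 0, 0, 0, 0, -1]
    - [0, 0, 0, 0, 0, 0, -1]
    - [0, 0, 0, 0, 0, 0, -1]
    - [0, 0, 0, 0, 0, 0, -1]

```text
time_s: 21.5
tool_pos: [0.6289, 0.0313, 0.1054]
ee_rot: [2.758, 0.0, 1.785]
force: [-0.0, -0.8, 0.2]
gripper_width: 0.0275
grip_force: 59.3
```

```bash
python3 st.py
```

```text
t 21.5 tcp strip [58.8  12.6   5.99] world [0.6289 0.0313 0.1054] F strip [-0.1 -0.8  0.2] w 0.0275 59.25023317337036 roterr units [ 0.003 -0.001 -0.001] q [ 0.3   0.47 -0.53  2.04  0.61  0.36 -0.46]
```

Call:
arm_command:
  deltas:
    - [0.0003, 0.0001, -0.0008, 0, 0, 0, -1]
    - [0.0003, 0.0001, -0.0008, 0, 0, 0, -1]
    - [0, 0, 0, 0, 0, 0, -1]
    - [0, 0, 0, 0, 0, 0, -1]
    - [0, 0, 0, 0, 0, 0, -1]
    - [0, 0, 0, 0, 0, 0, -1]
    - [0, 0, 0, 0, 0, 0, -1]
    - [0, 0, 0, 0, 0, 0, -1]
    - [0, 0, 0, 0, 0, 0, -1]
    - [0, 0, 0, 0, 0, 0, -1]

```text
time_s: 22.5
tool_pos: [0.6293, 0.0315, 0.1044]
ee_rot: [2.758, 0.0, 1.785]
force: [-0.1, 0.6, -0.6]
gripper_width: 0.0275
grip_force: 59.2
```

Call:
arm_command:
  deltas:
    - [0.0003, 0.0001, -0.0008, 0, 0, 0, -1]
    - [0.0003, 0.0, -0.0008, 0, 0, 0, -1]
    - [0, 0, 0, 0, 0, 0, -1]
    - [0, 0, 0, 0, 0, 0, -1]
    - [0, 0, 0, 0, 0, 0, -1]
    - [0, 0, 0, 0, 0, 0, -1]
    - [0, 0, 0, 0, 0, 0, -1]
    - [0, 0, 0, 0, 0, 0, -1]
    - [0, 0, 0, 0, 0, 0, -1]
    - [0, 0, 0, 0, 0, 0, -1]

```text
time_s: 23.5
tool_pos: [0.6296, 0.0315, 0.1036]
ee_rot: [2.758, 0.001, 1.785]
force: [-3.5, 0.0, 5.1]
gripper_width: 0.0276
grip_force: 59.7
```

```bash
python3 st.py
```

```text
t 23.5 tcp strip [58.78 12.65  4.06] world [0.6296 0.0315 0.1036] F strip [-1.3  0.7  6. ] w 0.0276 59.73766386508942 roterr units [ 0.004 -0.    -0.001] q [ 0.29  0.47 -0.52  2.04  0.61  0.35 -0.47]
```

Call:
arm_command:
  deltas:
    - [0.0002, 0, -0.0004, 0, 0, 0, -1]
    - [0, 0, 0, 0, 0, 0, -1]
    - [0, 0, 0, 0, 0, 0, -1]
    - [0, 0, 0, 0, 0, 0, -1]
    - [0, 0, 0, 0, 0, 0, -1]
    - [0, 0, 0, 0, 0, 0, -1]
    - [0, 0, 0, 0, 0, 0, -1]
    - [0, 0, 0, 0, 0, 0, -1]
    - [0, 0, 0, 0, 0, 0, -1]
    - [0, 0, 0, 0, 0, 0, -1]

```text
time_s: 24.5
tool_pos: [0.6296, 0.0315, 0.1035]
ee_rot: [2.758, 0.001, 1.785]
force: [-5.3, -0.8, 9.3]
gripper_width: 0.0274
grip_force: 60.1
```

```bash
python3 st.py
```

```text
t 24.5 tcp strip [58.79 12.63  3.99] world [0.6296 0.0315 0.1035] F strip [-1.5  0.4 10.7] w 0.0274 60.13524055480957 roterr units [ 0.006  0.    -0.001] q [ 0.29  0.47 -0.52  2.04  0.61  0.35 -0.47]
```

Call:
arm_command:
  deltas:
    - [-0.003, -0.0007, -0.0012, 0, 0, 0, -1]
    - [-0.003, -0.0006, -0.0013, 0, 0, 0, -1]
    - [-0.003, -0.0007, -0.0012, 0, 0, 0, -1]
    - [-0.003, -0.0006, -0.0013, 0, 0, 0, -1]
    - [-0.003, -0.0007, -0.0012, 0, 0, 0, -1]
    - [-0.003, -0.0006, -0.0013, 0, 0, 0, -1]
    - [-0.003, -0.0007, -0.0012, 0, 0, 0, -1]
    - [-0.003, -0.0006, -0.0013, 0, 0, 0, -1]
    - [-0.0031, -0.0007, -0.0012, 0, 0, 0, -1]
    - [-0.0031, -0.0007, -0.0013, 0, 0, 0, -1]

```text
time_s: 25.5
tool_pos: [0.6132, 0.0281, 0.0969]
ee_rot: [2.754, 0.0, 1.785]
force: [2.1, 0.6, 5.5]
gripper_width: 0.0277
grip_force: 59.7
```

```bash
python3 st.py
```

```text
t 25.5 tcp strip [40.79 12.81  4.07] world [0.6132 0.0281 0.0969] F strip [4.1 0.1 4.3] w 0.0277 59.66015875339508 roterr units [-0.004  0.022 -0.004] q [ 0.29  0.45 -0.5   2.09  0.63  0.31 -0.49]
```

Call:
arm_command:
  deltas:
    - [-0.0029, -0.0007, -0.0015, 0, 0, 0, -1]
    - [-0.0029, -0.0006, -0.0015, 0, 0, 0, -1]
    - [-0.003, -0.0007, -0.0012, 0, 0, 0, -1]
    - [-0.003, -0.0006, -0.0013, 0, 0, 0, -1]
    - [-0.003, -0.0007, -0.0012, 0, 0, 0, -1]
    - [-0.003, -0.0006, -0.0013, 0, 0, 0, -1]
    - [-0.003, -0.0007, -0.0012, 0, 0, 0, -1]
    - [-0.003, -0.0006, -0.0013, 0, 0, 0, -1]
    - [-0.0031, -0.0007, -0.0012, 0, 0, 0, -1]
    - [-0.0031, -0.0006, -0.0013, 0, 0, 0, -1]

```text
time_s: 26.5
tool_pos: [0.5963, 0.0245, 0.0898]
ee_rot: [2.752, 0.0, 1.786]
force: [2.0, 0.3, 8.7]
gripper_width: 0.0276
grip_force: 59.9
```

```bash
python3 st.py
```

```text
t 26.5 tcp strip [22.08 12.84  4.07] world [0.5963 0.0245 0.0898] F strip [ 5.1 -0.1  7.3] w 0.0276 59.86353635787964 roterr units [-0.007  0.037 -0.005] q [ 0.27  0.44 -0.48  2.13  0.65  0.27 -0.52]
```

Call:
arm_command:
  deltas:
    - [-0.0029, -0.0007, -0.0014, 0, 0.01, 0, -1]
    - [-0.003, -0.0006, -0.0014, 0, 0.01, 0, -1]
    - [-0.003, -0.0007, -0.0013, 0, 0.01, 0, -1]
    - [-0.003, -0.0006, -0.0013, 0, 0, 0, -1]
    - [-0.003, -0.0007, -0.0012, 0, 0, 0, -1]
    - [-0.003, -0.0006, -0.0013, 0, 0, 0, -1]
    - [-0.003, -0.0007, -0.0012, 0, 0, 0, -1]
    - [-0.003, -0.0006, -0.0013, 0, 0, 0, -1]
    - [-0.0031, -0.0007, -0.0012, 0, 0, 0, -1]
    - [-0.0031, -0.0006, -0.0013, 0, 0, 0, -1]

```text
time_s: 27.5
tool_pos: [0.5791, 0.0208, 0.0827]
ee_rot: [2.755, -0.001, 1.786]
force: [1.8, 0.0, 10.8]
gripper_width: 0.0276
grip_force: 60.1
```

```bash
python3 st.py
```

```text
t 27.5 tcp strip [ 3.12 12.94  4.03] world [0.5791 0.0208 0.0827] F strip [ 5.7 -0.4  9.3] w 0.0276 60.050674080848694 roterr units [-0.01   0.018 -0.007] q [ 0.26  0.43 -0.46  2.17  0.68  0.24 -0.54]
```

Call:
arm_command:
  deltas:
    - [-0.003, -0.0007, -0.0013, 0, 0, 0, -1]
    - [-0.003, -0.0007, -0.0013, 0, 0, 0, -1]
    - [-0.003, -0.0008, -0.0012, 0, 0, 0, -1]
    - [-0.003, -0.0007, -0.0013, 0, 0, 0, -1]
    - [-0.003, -0.0007, -0.0012, 0, 0, 0, -1]
    - [-0.003, -0.0007, -0.0013, 0, 0, 0, -1]
    - [-0.003, -0.0007, -0.0012, 0, 0, 0, -1]
    - [-0.003, -0.0006, -0.0013, 0, 0, 0, -1]
    - [-0.0031, -0.0007, -0.0013, 0, 0, 0, -1]
    - [-0.0031, -0.0007, -0.0013, 0, 0, 0, -1]

```text
time_s: 28.5
tool_pos: [0.5616, 0.0169, 0.0754]
ee_rot: [2.753, -0.001, 1.786]
force: [2.7, 1.5, 11.8]
gripper_width: 0.0273
grip_force: 60.2
```

```bash
python3 st.py
```

```text
t 28.5 tcp strip [-16.23  12.8    4.  ] world [0.5616 0.0169 0.0754] F strip [7.1 0.9 9.8] w 0.0273 60.20078480243683 roterr units [-0.013  0.026 -0.008] q [ 0.25  0.42 -0.43  2.22  0.73  0.2  -0.59]
```

Call:
arm_command:
  deltas:
    - [-0.0023, -0.0006, -0.001, 0, 0, 0, -1]
    - [-0.0023, -0.0005, -0.0009, 0, 0, 0, -1]
    - [-0.0022, -0.0005, -0.001, 0, 0, 0, -1]
    - [-0.0023, -0.0005, -0.0009, 0, 0, 0, -1]
    - [-0.0015, -0.0003, -0.0007, 0, 0, 0, -1]
    - [-0.0015, -0.0004, -0.0006, 0, 0, 0, -1]
    - [-0.0015, -0.0003, -0.0006, 0, 0, 0, -1]
    - [-0.0015, -0.0004, -0.0006, 0, 0, 0, -1]
    - [-0.0015, -0.0003, -0.0007, 0, 0, 0, -1]
    - [-0.0015, -0.0003, -0.0006, 0, 0, 0, -1]

```text
time_s: 29.5
tool_pos: [0.5512, 0.0145, 0.0711]
ee_rot: [2.753, -0.001, 1.786]
force: [3.2, 0.3, 13.6]
gripper_width: 0.0275
grip_force: 60.3
```

```bash
python3 st.py; python3 -c "
from h import *
print(ctrl.get_obs()['joint_positions'])"
```

```text
t 29.5 tcp strip [-27.73  12.72   4.02] world [0.5512 0.0145 0.0711] F strip [ 8.1 -0.4 11.4] w 0.0275 60.30246376991272 roterr units [-0.014  0.03  -0.009] q [ 0.26  0.41 -0.44  2.24  0.8   0.18 -0.66]
[ 0.2557199   0.41418931 -0.43530179  2.24207976  0.7966341   0.1832954
 -0.66017324]
```

Call:
arm_command:
  deltas:
    - [-0.0015, -0.0003, -0.0006, 0, 0, 0, -1]
    - [-0.0015, -0.0003, -0.0006, 0, 0, 0, -1]
    - [-0.0015, -0.0004, -0.0006, 0, 0, 0, -1]
    - [-0.0015, -0.0003, -0.0006, 0, 0, 0, -1]
    - [-0.0015, -0.0003, -0.0006, 0, 0, 0, -1]
    - [-0.0015, -0.0004, -0.0006, 0, 0, 0, -1]
    - [-0.0015, -0.0003, -0.0006, 0, 0, 0, -1]
    - [-0.0015, -0.0003, -0.0006, 0, 0, 0, -1]
    - [-0.0015, -0.0003, -0.0006, 0, 0, 0, -1]
    - [0, 0, 0, 0, 0, 0, -1]

```text
time_s: 30.5
tool_pos: [0.5427, 0.0127, 0.0676]
ee_rot: [2.754, -0.001, 1.786]
force: [2.8, 1.4, 13.9]
gripper_width: 0.0272
grip_force: 60.3
```

```bash
python3 st.py; python3 -c "
from h import *
print(ctrl.get_obs()['joint_positions'])"
```

```text
t 30.5 tcp strip [-37.16  12.74   3.99] world [0.5427 0.0127 0.0676] F strip [ 8.   0.7 11.7] w 0.0272 60.30877768993378 roterr units [-0.013  0.024 -0.009] q [ 0.27  0.41 -0.45  2.26  0.88  0.18 -0.74]
[ 0.27362687  0.4144704  -0.45232987  2.26056694  0.87865521  0.17700747
 -0.73884692]
```

Call:
arm_command:
  deltas:
    - [-0.0015, -0.0003, -0.0006, 0, 0, 0, -1]
    - [-0.0015, -0.0003, -0.0006, 0, 0, 0, -1]
    - [-0.0015, -0.0004, -0.0006, 0, 0, 0, -1]
    - [0, 0, 0, 0, 0, 0, -1]
    - [0, 0, 0, 0, 0, 0, -1]
    - [0, 0, 0, 0, 0, 0, -1]
    - [0, 0, 0, 0, 0, 0, -1]
    - [0, 0, 0, 0, 0, 0, -1]
    - [0, 0, 0, 0, 0, 0, -1]
    - [0, 0, 0, 0, 0, 0, -1]

```text
time_s: 31.5
tool_pos: [0.5398, 0.0121, 0.0664]
ee_rot: [2.754, -0.001, 1.786]
force: [2.0, 0.8, 13.3]
gripper_width: 0.0273
grip_force: 60.3
```

```bash
python3 st.py -40 9 70; python3 -c "
from h import *
print(ctrl.get_obs()['joint_positions'])"
```

```text
t 31.5 tcp strip [-40.28  12.73   3.96] world [0.5398 0.0121 0.0664] F strip [ 6.9  0.4 11.5] w 0.0273 60.28115630149841 roterr units [-0.013  0.021 -0.009] q [ 0.28  0.41 -0.46  2.27  0.91  0.18 -0.77]
to ['-40', '9', '70'] units [-0.0385 -0.0147  0.1022]
[ 0.2810786   0.41497852 -0.45974744  2.26650543  0.90948004  0.17597345
 -0.76836178]
```

Call:
arm_command:
  deltas:
    - [-0.0037, -0.0008, 0.0093, 0, 0, 0, -1]
    - [-0.0073, -0.0016, 0.0185, 0, 0, 0, -1]
    - [-0.01, -0.0022, 0.025, 0, 0, 0, -1]
    - [-0.01, -0.0022, 0.025, 0, 0, 0, -1]
    - [-0.01, -0.0022, 0.025, 0, 0, 0, -1]
    - [-0.0167, 0, 0.01, -0.054, 0.25, 0, -1]
    - [-0.0167, 0, 0.01, -0.054, 0.25, 0, -1]
    - [-0.0167, 0, 0.01, -0.054, 0.25, 0, -1]
    - [-0.0167, 0, 0.01, -0.054, 0.25, 0, -1]
    - [-0.0167, 0, 0.01, -0.054, 0.25, 0, -1]

```text
time_s: 32.5
tool_pos: [0.4601, 0.0052, 0.1552]
ee_rot: [2.957, -0.001, 1.785]
force: [1.0, -0.4, 0.3]
gripper_width: 0.0275
grip_force: 59.3
```

Call:
arm_command:
  deltas:
    - [0, -0.06, 0, -0.054, 0.25, 0, -1]
    - [0, -0.07, 0, -0.054, 0.25, 0, -1]
    - [0, -0.07, 0, -0.054, 0.25, 0, -1]
    - [0, -0.07, 0, -0.054, 0.25, 0, -1]
    - [0, -0.07, 0, -0.054, 0.25, 0, -1]
    - [0, -0.07, 0, 0, 0, 0, -1]
    - [0, 0, 0, 0, 0, 0, -1]
    - [0, 0, 0, 0, 0, 0, -1]
    - [0, 0, 0, 0, 0, 0, -1]
    - [0, 0, 0, 0, 0, 0, -1]

```text
time_s: 33.5
tool_pos: [0.4611, -0.2392, 0.1553]
ee_rot: [-3.137, -0.001, 1.787]
force: [-0.2, -0.5, -0.6]
gripper_width: 0.0273
grip_force: 59.3
```

Run:
```python
from h import *
o=ctrl.get_obs();print(o['tool_pos'],o['ee_rot'],o['force'],o['gripper_width'],o['joint_positions'])
Rv=R.from_euler('xyz',[np.pi,0,YAW+np.pi/2]); print('rot err',(Rv*R.from_euler('xyz',o['ee_rot']).inv()).as_rotvec()/.15, (np.array([.453,-.2482,.0264])-o['tool_pos'])/.6)
c=ctrl.calibration('wrist'); im=ctrl.get_image('wrist')
cv2.imwrite('pics/w7.png',cv2.resize(im,(800,600),interpolation=cv2.INTER_CUBIC)[...,::-1])
```

```text
[ 0.46106857 -0.23918819  0.1553266 ] [-3.13716699e+00 -1.35101309e-03  1.78711618e+00] [-0.15476862 -0.47007762 -0.62323278] 0.027289310279474937 [ 1.04038907  0.44529917 -0.84963974  1.95245112  0.41575394  0.93182167
  0.19918687]
rot err [-0.00249743 -0.03074728 -0.0144729 ] [-0.01344761 -0.01501968 -0.21487767]
```

Call:
arm_command:
  deltas:
    - [-0.0067, -0.0075, -0.03, -0.002, -0.03, -0.014, -1]
    - [-0.0067, -0.0075, -0.036, 0, 0, 0, -1]
    - [0, 0, -0.036, 0, 0, 0, -1]
    - [0, 0, -0.036, 0, 0, 0, -1]
    - [0, 0, -0.036, 0, 0, 0, -1]
    - [0, 0, -0.03, 0, 0, 0, -1]
    - [0, 0, -0.01, 0, 0, 0, -1]
    - [0, 0, -0.01, 0, 0, 0, -1]
    - [0, 0, -0.005, 0, 0, 0, -1]
    - [0, 0, 0, 0, 0, 0, -1]

```text
time_s: 34.55
tool_pos: [0.4533, -0.2497, 0.0183]
ee_rot: [3.141, 0.001, 1.783]
force: [0.4, 0.9, -1.6]
gripper_width: 0.0275
grip_force: 59.3
```

Call:
arm_command:
  deltas:
    - [0, 0, -0.005, 0, 0, 0, -1]
    - [0, 0, -0.005, 0, 0, 0, -1]
    - [0, 0, -0.003, 0, 0, 0, -1]
    - [0, 0, -0.003, 0, 0, 0, -1]
    - [0, 0, -0.001, 0, 0, 0, -1]
    - [0, 0, 0, 0, 0, 0, -1]
    - [0, 0, 0, 0, 0, 0, -1]
    - [0, 0, 0, 0, 0, 0, -1]
    - [0, 0, 0, 0, 0, 0, -1]
    - [0, 0, 0, 0, 0, 0, -1]

```text
time_s: 35.55
tool_pos: [0.4531, -0.2497, 0.0078]
ee_rot: [3.141, 0.0, 1.783]
force: [-0.6, 0.4, 0.1]
gripper_width: 0.0272
grip_force: 59.3
```

Call:
arm_command:
  deltas:
    - [0, 0, -0.001, 0, 0, 0, -1]
    - [0, 0, -0.001, 0, 0, 0, -1]
    - [0, 0, -0.0005, 0, 0, 0, -1]
    - [0, 0, 0, 0, 0, 0, -1]
    - [0, 0, 0, 0, 0, 0, -1]
    - [0, 0, 0, 0, 0, 0, -1]
    - [0, 0, 0, 0, 0, 0, -1]
    - [0, 0, 0, 0, 0, 0, -1]
    - [0, 0, 0, 0, 0, 0, -1]
    - [0, 0, 0, 0, 0, 0, -1]

```text
time_s: 36.55
tool_pos: [0.453, -0.2497, 0.0064]
ee_rot: [-3.142, 0.0, 1.783]
force: [-1.6, 0.8, 5.0]
gripper_width: 0.0275
grip_force: 59.8
```

Call:
arm_command:
  deltas:
    - [0, 0, 0, 0, 0, 0, -0.25]
    - [0, 0, 0, 0, 0, 0, -0.1]
    - [0, 0, 0, 0, 0, 0, -0.02]
    - [0, 0, 0, 0, 0, 0, -0.02]
    - [0, 0, 0.01, 0, 0, 0, -0.02]
    - [0, 0, 0.03, 0, 0, 0, -0.02]
    - [0, 0, 0.05, 0, 0, 0, -0.02]
    - [0, 0, 0.07, 0, 0, 0, -0.02]
    - [0, 0, 0.07, 0, 0, 0, -0.02]
    - [0, 0, 0, 0, 0, 0, -0.02]

```text
time_s: 37.55
tool_pos: [0.4566, -0.2505, 0.1499]
ee_rot: [3.135, 0.006, 1.783]
force: [0.5, 0.4, -0.5]
gripper_width: 0.0417
grip_force: 0.0
```

Run:
```python
from h import *
o=ctrl.get_obs();print(o['time_s'],o['tool_pos'],o['force'],o['gripper_width'])
c=ctrl.calibration('wrist'); im=ctrl.get_image('wrist'); print(proj(c,[.453,-.2490,.02],True))
cv2.imwrite('pics/w8.png',cv2.resize(im,(800,600),interpolation=cv2.INTER_CUBIC)[...,::-1])
```

```text
37.55 [ 0.45656771 -0.25045895  0.14985098] [ 0.46724526  0.39617818 -0.47585219] 0.04173956578401315
[251.7216153 183.2049891]
```

View pics/w8.png

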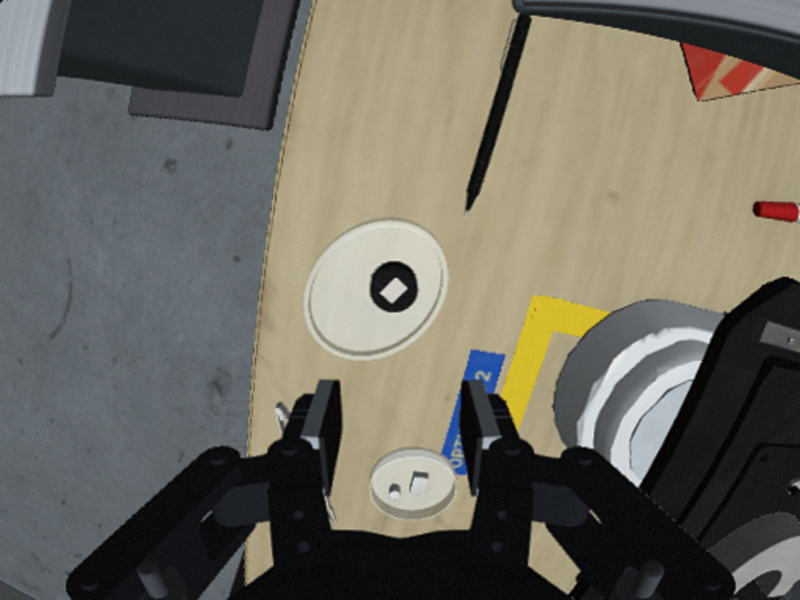

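The mount stands upright in the tray at (393,287), released, and the gripper is clear above it. I'm handing the job in.

```bash
python3 -c "
from bench import ctrl
print(ctrl.sign_off())"
```

```text
the job is handed in; nothing more can be done
None
```

The job is handed in at about 38 s: fence locked at the fine-strip line (pointer measured within about 2.5 mm), mount drawn from x = +59 to -40 mm at 10–12 N for most of the stroke (4–7 N early on), about 0.5 mm off the fence, and set back upright in the tray; I viewed 12 pictures, two over the limit of 10.

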